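Find the slipping hold-down weight by its drag

ROBOT

A 6-joint arm with a two-finger parallel gripper is mounted at the origin on a cart in front of the work surface, level with it; the furniture and walls round the work are solid. World frame = base frame: x ahead of the robot, y to its left, z up, the work surface at z = 0. Lengths are in m, angles in rad, forces in N, time in s.
With the tool pointing down it reaches from about 0.425 to 1.125 m from the base axis. Payload 14.9 kg.
Tool frame: the origin (TCP) lies midway between the tips of the shut fingers; the grasp point (between the pads) lies 19 mm behind it (r.grip_depth is the distance from the TCP to the grasp point, in m); z points along the fingers, y is the line along which they close (so a half turn about z gives the same grasp; the last joint's range is limited). The gripper opens to 91 mm and grips with 3 to 60 N. Pads are 32 mm wide; open, the fingers measure 118 mm over their backs; the gripper's body (76 mm by 178 mm) begins 60 mm behind the grasp point.
Start: joints at [-1.18, 0.379, 1.734, -0, 1.028, -0.033], TCP at [0.288, -0.638, 0.214] pointing down, gripper open.
Joint ranges: [-2.77, 2.77], [-0.74, 2.19], [0, 2.66], [-1.06, 4.2], [0.31, 2.87], [-3.08, 3.08]. Speed limits (rad/s): [1.89, 1.89, 2.39, 3.14, 3.14, 3.14].

INTERFACE

Orientations are given as a 3x3 rotation matrix whose columns are the frame's x, y, z axes.
In Python, from station import r gives the robot as it stands.
- The arm moves only by the tool jog_arm, never from a script. Its argument "deltas" is text: rows parted by semicolons, each of 6 numbers parted by spaces: the shift along the world's x, y, z in m, then the turn, a rotation vector about the world's x, y, z in rad. In form: x y z rx ry rz; .... A call has 1 to 8 rows; each row shifts and turns the commanded pose from where the row before left it; what a row does not reach is not made up. A row lasts 1/10 s, in which the tool goes at most 50 mm and 8.59 degrees, less where a joint would pass 70% of its speed; a pose out of reach is approached as far as the arm can. A call is refused whole if a number of a shift passes 0.05 or a number of a turn 0.15, either way. A call with a gripper value outside its range is refused whole. "jaw" is the opening, from 0 (shut) to 1 (fully open), set as the call begins (left out, the last holds). The fingers move at their own pace and stop on an object; "force" is the grip in N (left out, the last holds). Time passes only in rows, so rows that do not move let the fingers close. It gives the time, the measured TCP pose, the force, the opening and the grip force at its end, in the units of the state.
- r.state(): the state, without advancing time (a new reading comes with each control period).
- r.get_image(name): name is "side" or "top" or "wrist"; returns the picture (400x640x3 uint8, red, green, blue); there is no depth.
- r.get_calibration(name): a dict with "K" (3x3 intrinsics, pixels), "R" (3x3) and "t" (3): a world point X has camera coordinates R X + t. Camera axes: x right, y down, z forward; pixel columns grow to the right and rows downward; lengths in m; the calibration is good to about 2 mm. A picture is of the moment at which its call begins: read the wrist's pose just before it. get_calibration takes no time and is no camera call; for the wrist camera it gives the pose at the moment of the call.
- r.finish_job(): hands the job in; it is judged then, once.
The state is a dict: "t": time; "q": joint angles; "qd": joint speeds; "effort": joint torques, N m; "tcp_pos": TCP position; "tcp_rot": TCP orientation; "force": force on the tool from outside, world axes, zero at the start; "torque": the same for the moment, N m; "opening": finger opening in m; "finger_force": force on a finger pad.
Only numpy, scipy, OpenCV 4.12 (cv2) and the standard library are available. Lean on these libraries where they do the work, as an engineer would, in place of code of your own. Each camera call takes 0.05 s, during which the arm holds its last target. There are 200 camera calls.

TASK

One of the three green hold-down weights has a glazed sole and slips. Slide each of them at least 5 cm across the bench to feel its drag, then stand the one that slides most easily upright in the blue bin. Leave the two that grip standing on the bench, without ever lifting them, and do not disturb the tape measure, the grease tin or the clear box.

Things in the scene. Friction and masses are not known exactly. Their poses are not given: they have to be found in the camera images.
- weight_a: hold-down weight, one of three that look alike: square green steel body 60 x 60 mm on a thin black rubber sole, top 34 mm above the bench; centred on it an upright steel knob, 28 mm in diameter, from 45 to 75 mm above the bench, to grip it by (below it a 34 mm flange, 3 mm thick, and a neck). Origin: centre of the sole's underside, z up, x and y square to its sides
- weight_b: hold-down weight just like weight_a in look and size. All weigh about 0.7 kg, give or take 15 percent. Two of the three have sound soles (friction on the bench about 0.9), one has a glazed sole (about 0.25, all give or take 15 percent); which one differs in place from time to time and only the drag shows it
- weight_c: hold-down weight just like weight_a in look and size. The three stand loose on the bare bench ahead and to the right of the robot, at least 0.1 m between centres, each with room on its far side (+x) to be slid 0.08 m by a gripper closed on its knob
- blue_bin: loose empty blue open bin, 226 (x) x 157 (y) x 108 mm high, 0.6 kg, on the bench ahead and to the left. Origin: centre of its underside; x points from the low front wall (56 mm high, towards the robot) to the high back wall. Inner floor 214 x 144 mm, 3 mm above the bench; the side walls slope from 108 mm down to 56 mm at the front
- tape_measure: yellow tape measure, 37 x 74 x 64 mm high, standing loose on the bench at the near right, a bystander; origin at the centre of its underside
- grease_tin: small round teal tin with a metal lid, 60 mm in diameter, 62 mm high, loose, at the near right, a bystander; origin at the centre of its underside
- clear_box: open clear plastic parts box, 67 (x) x 120 (y) x 45 mm high, loose, beyond the weights, a bystander; origin at the centre of its underside
- thick_plank: thick grey timber board, 205 (x) x 580 (y) x 48 mm high, lying fixed on the bench straight ahead near the robot (turned by under 2 degrees), left of and in front of the weights; origin at the centre of its underside
There are look-alikes about, which are no part of the job. Leave any brown look-alike of the weight_c alone.

How it is judged:
On the way:
1. all three weights have been slid at least 4 cm from where they stood and all stand on the bench (height (world z) of each of weight_a, weight_b, weight_c below 0.01 m and angle between each of weight_a, weight_b, weight_c's own z axis and vertical below 0.1 rad and distance of each of weight_a, weight_b, weight_c from where it was at the start of the episode above 0.04 m), for 0.1 s.
At the end, for the whole second after the job is handed in: The weight with the glazed sole stands upright (within 0.15 rad) at rest on the floor of the upright blue bin; the two with sound soles stand flat, at rest, on the bench outside the bin. (Soles are measured at their centres, 2 mm up; which weight carries which is not told.) (x of glazed_sole in the frame of blue_bin between -0.09 and 0.09 m and y of glazed_sole in the frame of blue_bin between -0.06 and 0.06 m and z of glazed_sole in the frame of blue_bin below 0.012 m and angle between glazed_sole's own z axis and vertical below 0.15 rad and angle between each of blue_bin, sound_sole_1, sound_sole_2's own z axis and vertical below 0.1 rad and height (world z) of each of sound_sole_1, sound_sole_2 below 0.01 m and horizontal distance between each of sound_sole_1, sound_sole_2 and blue_bin above 0.13 m and linear speed of each of weight_a, weight_b, weight_c below 0.02 m/s); the robot touches nothing.
It fails at once if a grippy weight is lifted more than 2 cm off the bench (height (world z) of any of sound_sole_1, sound_sole_2 above 0.02 m).
It fails at once if the tape measure, the grease tin or the clear box is shifted by more than 4 cm (distance of any of tape_measure, grease_tin, clear_box from where it was at the start of the episode above 0.04 m).
It also fails if it takes over 67 s, if anything falls off the work surface, if the arm or the gripper's body presses on something with over 40 N, if the wrist force passes 120 N, or if a joint passes its speed limit or range.

## Working session

There is one attempt and no reset: what is moved stays moved. The work goes in short steps, Python scripts to look and compute and a tool call to move; the robot and the scene stay as the last step left them, time stands still between calls to the robot, and variables do not carry over. Pictures are saved under pics/ and viewed, at most 10 in all, crops included, and the job is handed in when it is done.

Besides the shell and the picture viewer there is one more tool, called after "Emit:" as name(argument=value, ...) on one line, values as JSON. jog_arm: Moves the arm, as the interface text tells. Its arguments: {"type":"object","properties":{"deltas":{"type":"string"},"jaw":{"type":"number"},"force":{"type":"number"}},"required":["deltas"]}

```bash
ls; mkdir -p pics
python3 - <<'E'
from station import r
import cv2,numpy as np
s=r.state();print(s['t'],s['tcp_pos'],np.round(s['tcp_rot'],3).tolist(),s['force'],s['opening'])
for n in('top','side'):
    im=r.get_image(n);cv2.imwrite(f'pics/{n}0.png',im[:,:,::-1])
    c=r.get_calibration(n);print(n,np.round(c['K'],1).tolist(),np.round(c['R'],3).tolist(),np.round(c['t'],3).tolist())
E
```

```text
pics
0.0 [ 0.287692   -0.63772881  0.2132932 ] [[0.912, 0.411, -0.0], [0.411, -0.912, 0.001], [0.0, -0.001, -1.0]] [-0.7020599  -0.45003637 -0.48622919] 0.0911747137824058
top [[478.8, 0.0, 320.9], [0.0, 478.8, 206.5], [0.0, 0.0, 1.0]] [[0.436, -0.9, 0.0], [-0.88, -0.426, -0.21], [0.189, 0.091, -0.978]] [-0.253, 0.441, 1.542]
side [[470.1, 0.0, 314.4], [0.0, 470.1, 202.4], [0.0, 0.0, 1.0]] [[0.998, -0.069, 0.012], [-0.032, -0.603, -0.797], [0.062, 0.795, -0.604]] [-0.522, 0.03, 1.651]
```

View pics/top0.png

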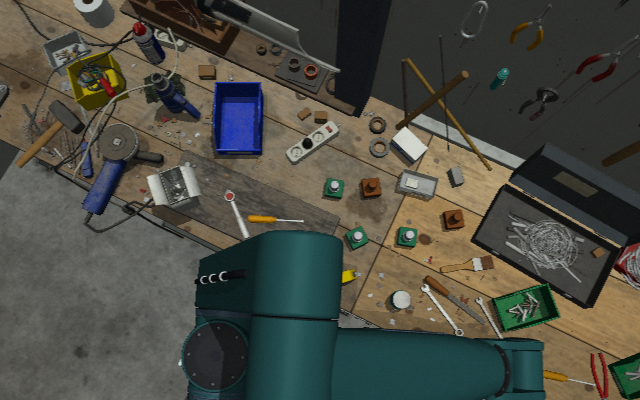

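View pics/side0.png

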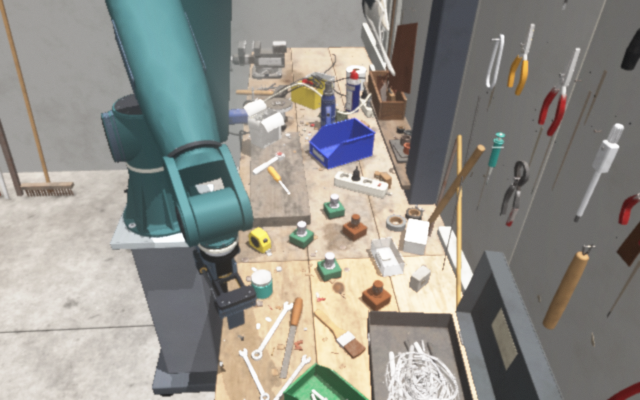

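Both views show three green weights with steel knobs: top at about (334,187), (357,238), (407,237); side at about (334,207), (302,235), (329,266). The brown ones at top (372,187) and (453,218) are the look-alikes, so I leave them. The green trays at the lower right are too large to be weights. Next I measure the three and confirm them in a crop.

```bash
cat > h.py <<'E'
import cv2,numpy as np
from station import r
def ray(n,uv,z):
    c=r.get_calibration(n);R,t=np.array(c['R']),np.array(c['t'])
    o=-R.T@t;d=R.T@np.linalg.inv(c['K'])@np.array([uv[0],uv[1],1.]);return o+d*(z-o[2])/d[2]
def proj(n,X):
    c=r.get_calibration(n);p=np.array(c['K'])@(np.array(c['R'])@np.array(X)+c['t']);return p[:2]/p[2]
def tri(a,b):  # (name,uv) x2 -> midpoint, gap
    A,B=[(ray(n,u,1.),ray(n,u,0.)) for n,u in(a,b)]
    da,db=A[1]-A[0],B[1]-B[0]
    s=np.linalg.lstsq(np.c_[da,-db],B[0]-A[0],rcond=None)[0]
    p,q=A[0]+s[0]*da,B[0]+s[1]*db;return (p+q)/2,np.linalg.norm(p-q)
def weights(n,im,box):
    """green blobs in box with the grey knob in each: list of (blob centre, knob centre, area)"""
    x0,y0,x1,y1=box;h=cv2.cvtColor(im,cv2.COLOR_RGB2HSV)
    g=cv2.inRange(h,(55,90,40),(90,255,255));m=np.zeros_like(g);m[y0:y1,x0:x1]=g[y0:y1,x0:x1]
    out=[]
    N,L,S,C=cv2.connectedComponentsWithStats(m)
    for i in range(1,N):
        if S[i,4]<80: continue
        x,y,w,hh=S[i,:4];y-=12;hh+=12
        k=np.zeros_like(m);k[y:y+hh,x:x+w]=cv2.inRange(h,(0,0,120),(180,50,255))[y:y+hh,x:x+w]
        M,l,s,c=cv2.connectedComponentsWithStats(k)
        j=1+np.argmax(s[1:,4]) if M>1 else 0
        out.append((C[i].round(1),c[j].round(1) if M>1 else None,S[i,:5].tolist(),s[j].tolist()))
    return out
E
python3 - <<'E'
from h import *
for n,b in(('top',(310,165,430,260)),('side',(280,190,350,285))):
    im=cv2.imread(f'pics/{n}0.png')[:,:,::-1].copy()
    for w in weights(n,im,b):
        print(n,w, ray(n,w[1],.075).round(3) if w[1] is not None else '', ray(n,w[0],.03).round(3))
    x0,y0,x1,y1=(b[0],b[1],b[2]+50,b[3]) if n=='top' else (b[0],b[1],b[2]+50,b[3]+20)
    c=cv2.resize(im[y0:y1,x0:x1],None,fx=4 if n=='top' else 4,fy=4,interpolation=cv2.INTER_CUBIC)
    cv2.imwrite(f'pics/{n}c.png',c[:,:,::-1]) 
# bin
    h=cv2.cvtColor(im,cv2.COLOR_RGB2HSV);m=cv2.inRange(h,(110,120,60),(130,255,255))
    cs=max(cv2.findContours(m,0,2)[0],key=cv2.contourArea);print('bin',cv2.boundingRect(cs),cv2.approxPolyDP(cs,3,True)[:,0].tolist())
a=cv2.imread('pics/topc.png');b=cv2.imread('pics/sidec.png');s=400/max(b.shape[:2]);
W=max(a.shape[1],b.shape[1]);f=lambda i:cv2.copyMakeBorder(i,0,0,0,W-i.shape[1],0)
o=np.vstack([f(a),f(b)]);o=cv2.resize(o,None,fx=590/o.shape[0],fy=590/o.shape[0]);cv2.imwrite('pics/crop.png',o);print(o.shape)
E
```

```text
top (array([333.8, 188.1]), array([334.3, 184. ]), [325, 178, 19, 19, 190], [331, 181, 8, 7, 49]) [ 0.589 -0.044  0.075] [ 0.587 -0.045  0.03 ]
top (array([356.6, 237.4]), array([357.7, 234.9]), [346, 226, 23, 23, 222], [354, 232, 9, 7, 51]) [ 0.469 -0.185  0.075] [ 0.468 -0.185  0.03 ]
top (array([406.2, 236.5]), array([409.6, 234. ]), [398, 227, 19, 19, 205], [406, 231, 8, 8, 52]) [ 0.545 -0.334  0.075] [ 0.542 -0.332  0.03 ]
bin (213, 82, 50, 69) [[215, 82], [214, 138], [218, 134], [215, 146], [220, 142], [215, 150], [261, 150], [260, 82]]
bin (310, 119, 64, 49) [[310, 141], [311, 153], [313, 146], [325, 157], [324, 165], [331, 167], [370, 155], [373, 132], [355, 119], [337, 123], [329, 119]]
(590, 478, 3)
```

View pics/crop.png

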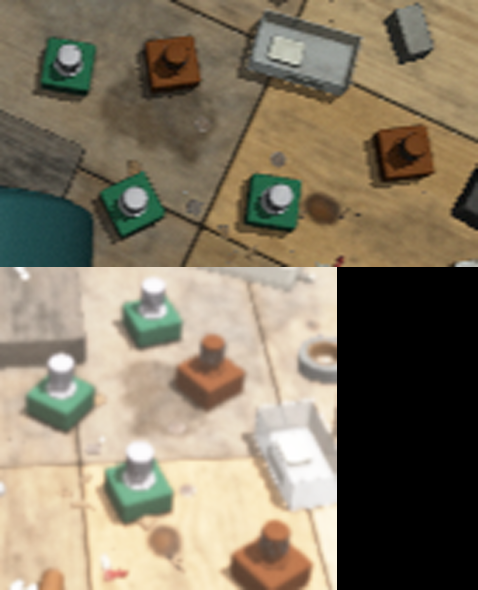

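The crop shows three green bodies with steel knobs: upper left, centre left and centre right in the top half. Two brown ones stand apart from them. I'll cross-check the green three in the side view and locate the bin and bystanders.

Run:
```python
from h import *
side=cv2.imread('pics/side0.png')
top=cv2.imread('pics/top0.png')
for p in [(.589,-.044),(.469,-.185),(.545,-.334)]:
    for z in(.045,.075):
        for n,i in(('side',side),('top',top)): cv2.circle(i,tuple(np.round(proj(n,(*p,z))).astype(int)),1,(0,0,255),-1)
for k,(u,z) in {'binBL':((215,82),.108),'binBR':((262,83),.108),'binFL':((214,149),.056),'binFR':((261,150),.056),'brown1':((373,181),.075),'brown2':((454,212),.075),'clear':((416,183),.04),'tape':((350,275),.05),'tin':((400,298),.062)}.items(): print(k,ray('top',u,z).round(3))
a=cv2.resize(top[70:165,200:340],None,fx=4,fy=4,interpolation=2)
b=cv2.resize(side[195:285,270:400],None,fx=5,fy=5,interpolation=2);b=b[:,:560]
a=a[:,:560];o=np.zeros((600,800,3),np.uint8)
a=cv2.resize(a,None,fx=.7,fy=.7);b=cv2.resize(b,None,fx=.7,fy=.7);c=cv2.resize(top[165:260,310:430],None,fx=3,fy=3,interpolation=2)
o[:a.shape[0],:a.shape[1]]=a;o[:b.shape[0],400:400+b.shape[1]]=b[:,:400];o[315:600,:360]=c
d=cv2.resize(side[110:175,300:385],None,fx=4,fy=4,interpolation=2);o[330:590,400:740]=d
cv2.imwrite('pics/chk.png',o)
```

```text
binBL [0.727 0.468 0.108]
binBR [0.792 0.324 0.108]
binFL [0.527 0.377 0.056]
binFR [0.593 0.232 0.056]
brown1 [ 0.654 -0.155  0.075]
brown2 [ 0.674 -0.435  0.075]
clear [ 0.721 -0.287  0.04 ]
tape [ 0.345 -0.218  0.05 ]
tin [ 0.347 -0.39   0.062]
```

View pics/chk.png

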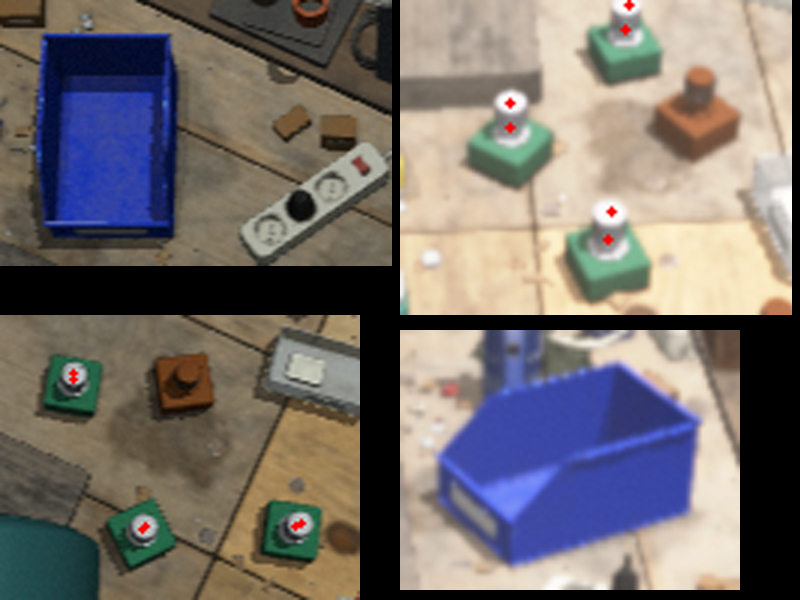

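The projected knob axes (z 45 and 75 mm) land on the knobs in both views. The bin measures 158 x 220 mm with its centre at (0.66, 0.35) and yaw about 0.43 rad, which matches its given size. I'll move to the right-hand weight at (0.545, -0.334).

Emit:
jog_arm(deltas="0.03 0.035 0 0 0 0.14;0.03 0.035 0 0 0 0.14;0.03 0.035 0 0 0 0.14;0.03 0.035 0 0 0 0.14;0.03 0.035 0 0 0 0.14;0.03 0.035 0 0 0 0.14;0.03 0.035 0 0 0 0.14;0.03 0.035 0 0 0 0.14", jaw=0.6, force=50)

```text
t: 0.9
tcp_pos: [0.5287, -0.3564, 0.2138]
tcp_rot: [[0.021, 1.0, -0.0], [1.0, -0.021, 0.0], [0.0, -0.0, -1.0]]
force: [-0.7, 0.4, -0.0]
opening: 0.0548
finger_force: 0.0
```

Emit:
jog_arm(deltas="0.016 0.022 -0.03 0 0 0.02;0 0 -0.04 0 0 0;0 0 -0.03 0 0 0;0 0 0 0 0 0")

```text
t: 1.3
tcp_pos: [0.5417, -0.3343, 0.1099]
tcp_rot: [[0.007, 1.0, -0.006], [1.0, -0.006, 0.004], [0.004, -0.006, -1.0]]
force: [-0.8, 0.6, 1.4]
opening: 0.0541
finger_force: 0.0
```

Run:
```python
from h import *
s=r.state();im=r.get_image('wrist');print(s['tcp_pos'])
for z in(.075,):
  for p in[(.545,-.334)]:
    u=proj('wrist',(*p,z));print(u);cv2.circle(im,tuple(np.round(u).astype(int)),3,(255,0,0),-1)
cv2.imwrite('pics/w1.png',im[:,:,::-1])
```

```text
[ 0.54168411 -0.33426947  0.10987093]
[321.08565872 226.07711543]
```

View pics/w1.png

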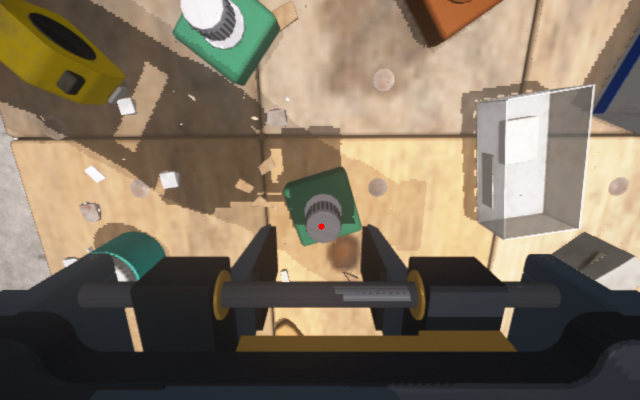

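The wrist view shows the knob top at about (323,225), matching the predicted (321,226). The jaws straddle it with room on both sides. I'll descend, grip, and slide it 6 cm in +x.

Emit:
jog_arm(deltas="0.002 0 -0.03 0 0 0;0.001 0 -0.02 0 0 0;0 0 -0.01 0 0 0;0 0 0 0 0 0;0 0 0 0 0 0")

```text
t: 1.85
tcp_pos: [0.5475, -0.3367, 0.0554]
tcp_rot: [[0.007, 1.0, 0.001], [1.0, -0.007, -0.001], [-0.001, 0.001, -1.0]]
force: [0.4, -0.4, 0.6]
opening: 0.0547
finger_force: 0.0
```

Emit:
jog_arm(deltas="0 0 0 0 0 0;0 0 0 0 0 0;0 0 0 0 0 0;0 0 0 0 0 0", jaw=0)

```text
t: 2.25
tcp_pos: [0.5468, -0.3362, 0.0543]
tcp_rot: [[0.007, 1.0, -0.0], [1.0, -0.007, -0.0], [-0.0, -0.0, -1.0]]
force: [-2.5, 0.7, 6.5]
opening: 0.0267
finger_force: 50.0
```

Emit:
jog_arm(deltas="0.006 0 0 0 0 0;0.008 0 0 0 0 0;0.008 0 0 0 0 0;0.008 0 0 0 0 0;0.008 0 0 0 0 0")

```text
t: 2.75
tcp_pos: [0.5848, -0.3362, 0.0543]
tcp_rot: [[0.007, 1.0, -0.001], [1.0, -0.007, 0.0], [0.0, -0.001, -1.0]]
force: [-5.5, -0.1, 7.9]
opening: 0.0273
finger_force: 50.0
```

Emit:
jog_arm(deltas="0.008 0 0 0 0 0;0.008 0 0 0 0 0;0.008 0 0 0 0 0")

```text
t: 3.05
tcp_pos: [0.6089, -0.3362, 0.0543]
tcp_rot: [[0.007, 1.0, -0.001], [1.0, -0.007, 0.0], [0.0, -0.001, -1.0]]
force: [-5.3, -0.0, 7.2]
opening: 0.0267
finger_force: 50.0
```

Emit:
jog_arm(deltas="0 0 0 0 0 0;0 0 0 0 0 0")

```text
t: 3.25
tcp_pos: [0.6096, -0.3363, 0.0543]
tcp_rot: [[0.007, 1.0, 0.002], [1.0, -0.007, -0.001], [-0.001, 0.002, -1.0]]
force: [2.8, -0.1, 2.7]
opening: 0.0268
finger_force: 50.0
```

Emit:
jog_arm(deltas="0 0 0 0 0 0;0 0 0 0 0 0;0 0 0.03 0 0 0;0 0 0.03 0 0 0;-0.035 0.035 0.01 0 0 0;-0.035 0.04 0 0 0 0;-0.035 0.04 0 0 0 0;-0.035 0.036 0 0 0 0", jaw=0.6)

```text
t: 4.05
tcp_pos: [0.4715, -0.1889, 0.1235]
tcp_rot: [[0.007, 1.0, -0.001], [1.0, -0.007, 0.0], [0.0, -0.001, -1.0]]
force: [0.7, 0.0, 1.7]
opening: 0.0551
finger_force: 0.0
```

Emit:
jog_arm(deltas="0 0 0 0 0 0;0 0 0 0 0 0")

```text
t: 4.25
tcp_pos: [0.4729, -0.1899, 0.124]
tcp_rot: [[0.006, 1.0, -0.0], [1.0, -0.006, -0.0], [-0.0, -0.0, -1.0]]
force: [1.4, -0.3, 0.4]
opening: 0.0546
finger_force: 0.0
```

Emit:
jog_arm(deltas="-0.004 0.005 -0.03 0 0 0;0 0 -0.03 0 0 0;0 0 -0.011 0 0 0;0 0 0 0 0 0;0 0 0 0 0 0")

```text
t: 4.75
tcp_pos: [0.4703, -0.1859, 0.0534]
tcp_rot: [[0.007, 1.0, 0.0], [1.0, -0.007, -0.0], [-0.0, 0.0, -1.0]]
force: [-0.0, -0.6, -0.1]
opening: 0.0548
finger_force: 0.0
```

Emit:
jog_arm(deltas="0 0 0 0 0 0;0 0 0 0 0 0;0 0 0 0 0 0;0 0 0 0 0 0", jaw=0)

```text
t: 5.15
tcp_pos: [0.4694, -0.1854, 0.0532]
tcp_rot: [[0.007, 1.0, -0.0], [1.0, -0.007, -0.0], [-0.0, -0.0, -1.0]]
force: [-4.0, -1.5, 5.8]
opening: 0.0271
finger_force: 50.0
```

Emit:
jog_arm(deltas="0.006 0 0 0 0 0;0.008 0 0 0 0 0;0.008 0 0 0 0 0")

```text
t: 5.45
tcp_pos: [0.4838, -0.1841, 0.0536]
tcp_rot: [[0.005, 1.0, -0.019], [1.0, -0.004, 0.004], [0.004, -0.019, -1.0]]
force: [-66.2, -5.1, 97.9]
opening: 0.0297
finger_force: 57.5
```

The drag here is large and it wedged, so this weight grips. I'll relieve the load before continuing.

Emit:
jog_arm(deltas="-0.004 0 0 0 0 0;0 0 0.0005 0 0 0;0 0 0 0 0 0")

```text
t: 5.75
tcp_pos: [0.4874, -0.1852, 0.0531]
tcp_rot: [[0.007, 1.0, -0.0], [1.0, -0.007, 0.0], [0.0, -0.0, -1.0]]
force: [1.1, 0.3, -7.0]
opening: 0.027
finger_force: 50.0
```

Emit:
jog_arm(deltas="0 0 -0.0002 0 0 0;0.004 0 0 0 0 0;0.004 0 0 0 0 0")

```text
t: 6.05
tcp_pos: [0.4959, -0.1853, 0.053]
tcp_rot: [[0.007, 1.0, 0.0], [1.0, -0.007, 0.0], [0.0, 0.0, -1.0]]
force: [0.4, -0.7, -6.0]
opening: 0.027
finger_force: 50.0
```

Emit:
jog_arm(deltas="0 0 -0.0003 0 0 0;0.003 0 0 0 0 0;0.004 0 0 0 0 0;0.004 0 0 0 0 0")

```text
t: 6.45
tcp_pos: [0.5069, -0.1853, 0.0529]
tcp_rot: [[0.007, 1.0, 0.0], [1.0, -0.007, -0.0], [-0.0, 0.0, -1.0]]
force: [0.5, -0.4, -6.3]
opening: 0.0269
finger_force: 50.0
```

Emit:
jog_arm(deltas="0 0 -0.0005 0 0 0;0 0 0 0 0 0;0.003 0 0 0 0 0;0.004 0 0 0 0 0")

```text
t: 6.85
tcp_pos: [0.5136, -0.1853, 0.0523]
tcp_rot: [[0.007, 1.0, -0.0], [1.0, -0.007, 0.0], [0.0, -0.0, -1.0]]
force: [0.3, -0.0, -6.0]
opening: 0.0268
finger_force: 50.0
```

Emit:
jog_arm(deltas="0 0 -0.0006 0 0 0;0 0 0 0 0 0;0 0 0 0 0 0")

```text
t: 7.15
tcp_pos: [0.5141, -0.1856, 0.0521]
tcp_rot: [[0.007, 1.0, 0.001], [1.0, -0.007, -0.0], [-0.0, 0.001, -1.0]]
force: [3.1, -1.2, -2.8]
opening: 0.0269
finger_force: 50.0
```

Touching again, with part of the load on the bench. I'll slide on and read the drag.

Emit:
jog_arm(deltas="0.003 0 0 0 0 0;0.004 0 0 0 0 0")

```text
t: 7.35
tcp_pos: [0.5165, -0.1851, 0.0523]
tcp_rot: [[0.005, 1.0, -0.01], [1.0, -0.005, 0.002], [0.002, -0.01, -1.0]]
force: [-51.6, -9.0, 66.3]
opening: 0.0268
finger_force: 50.7
```

Emit:
jog_arm(deltas="0.004 0 0 0 0 0;0.004 0 0 0 0 0")

```text
t: 7.55
tcp_pos: [0.5215, -0.1847, 0.0527]
tcp_rot: [[0.005, 1.0, -0.017], [1.0, -0.005, 0.003], [0.003, -0.017, -1.0]]
force: [-65.6, -6.4, 85.6]
opening: 0.0278
finger_force: 53.1
```

Emit:
jog_arm(deltas="0 0 0.0003 0 0 0;-0.002 0 0 0 0 0;0 0 0 0 0 0")

```text
t: 7.85
tcp_pos: [0.5209, -0.1847, 0.0526]
tcp_rot: [[0.006, 1.0, -0.012], [1.0, -0.006, 0.003], [0.002, -0.012, -1.0]]
force: [-43.2, -4.5, 54.6]
opening: 0.0278
finger_force: 51.5
```

Emit:
jog_arm(deltas="-0.002 0 0.0003 0 0 0;0 0 0 0 0 0")

```text
t: 8.05
tcp_pos: [0.5202, -0.1848, 0.0526]
tcp_rot: [[0.006, 1.0, -0.009], [1.0, -0.006, 0.002], [0.002, -0.009, -1.0]]
force: [-31.7, -3.9, 36.5]
opening: 0.0278
finger_force: 50.6
```

Emit:
jog_arm(deltas="0 0 0 0 0 0;0 0 0 0 0 0;0 0 0.03 0 0 0;0 0 0.03 0 0 0;0.015 0.035 0.01 0 0 0;0.017 0.035 0 0 0 0;0.017 0.035 0 0 0 0;0.017 0.035 0 0 0 0", jaw=0.6)

```text
t: 8.85
tcp_pos: [0.5912, -0.0438, 0.1228]
tcp_rot: [[0.007, 1.0, 0.001], [1.0, -0.007, -0.0], [-0.0, 0.001, -1.0]]
force: [2.0, -1.2, -0.5]
opening: 0.0545
finger_force: 0.0
```

Emit:
jog_arm(deltas="0 0 0 0 0 0;0 0 0 0 0 0")

```text
t: 9.05
tcp_pos: [0.5906, -0.0447, 0.1224]
tcp_rot: [[0.005, 1.0, -0.0], [1.0, -0.005, -0.0], [-0.0, -0.0, -1.0]]
force: [0.1, 0.0, 0.4]
opening: 0.0549
finger_force: 0.0
```

Emit:
jog_arm(deltas="-0.001 0 -0.03 0 0 0;0 0 -0.03 0 0 0;0 0 -0.01 0 0 0;0 0 0 0 0 0;0 0 0 0 0 0")

```text
t: 9.55
tcp_pos: [0.5899, -0.0459, 0.0532]
tcp_rot: [[0.008, 1.0, 0.001], [1.0, -0.008, -0.0], [-0.0, 0.001, -1.0]]
force: [-0.7, 0.0, 0.6]
opening: 0.0545
finger_force: 0.0
```

Emit:
jog_arm(deltas="0 0 0 0 0 0;0 0 0 0 0 0;0 0 0 0 0 0;0 0 0 0 0 0", jaw=0, force=30)

```text
t: 9.95
tcp_pos: [0.5893, -0.0453, 0.0527]
tcp_rot: [[0.007, 1.0, -0.0], [1.0, -0.007, -0.0], [-0.0, -0.0, -1.0]]
force: [-4.1, -2.2, 7.0]
opening: 0.0273
finger_force: 30.0
```

Emit:
jog_arm(deltas="0.003 0 0 0 0 0;0.004 0 0 0 0 0")

```text
t: 10.15
tcp_pos: [0.5929, -0.045, 0.053]
tcp_rot: [[0.007, 1.0, -0.009], [1.0, -0.007, 0.001], [0.001, -0.009, -1.0]]
force: [-31.1, 3.3, 45.4]
opening: 0.028
finger_force: 30.8
```

Emit:
jog_arm(deltas="0.005 0 0 0 0 0;0.005 0 0 0 0 0;0.005 0 0 0 0 0")

```text
t: 10.45
tcp_pos: [0.6077, -0.0446, 0.0531]
tcp_rot: [[0.007, 1.0, -0.01], [1.0, -0.007, 0.001], [0.001, -0.01, -1.0]]
force: [-25.8, 5.0, 36.4]
opening: 0.0301
finger_force: 32.1
```

Emit:
jog_arm(deltas="0.005 0 0 0 0 0;0.005 0 0 0 0 0;0.005 0 0 0 0 0;0.005 0 0 0 0 0")

```text
t: 10.85
tcp_pos: [0.6288, -0.0448, 0.0527]
tcp_rot: [[0.007, 1.0, -0.007], [1.0, -0.007, 0.001], [0.001, -0.007, -1.0]]
force: [-17.7, 1.0, 20.9]
opening: 0.0329
finger_force: 30.0
```

Emit:
jog_arm(deltas="0.005 0 0 0 0 0;0.005 0 0 0 0 0;0.005 0 0 0 0 0")

```text
t: 11.15
tcp_pos: [0.644, -0.045, 0.0522]
tcp_rot: [[0.007, 1.0, -0.006], [1.0, -0.007, 0.0], [0.0, -0.006, -1.0]]
force: [-14.9, 0.4, 13.0]
opening: 0.0334
finger_force: 30.0
```

Emit:
jog_arm(deltas="-0.003 0 0 0 0 0;-0.001 0 0 0 0 0")

```text
t: 11.35
tcp_pos: [0.6427, -0.0453, 0.0524]
tcp_rot: [[0.007, 1.0, 0.001], [1.0, -0.007, -0.0], [-0.0, 0.001, -1.0]]
force: [2.5, -0.8, -2.9]
opening: 0.0327
finger_force: 30.0
```

Emit:
jog_arm(deltas="-0.002 0 0 0 0 0;0 0 0 0 0 0;0 0 0 0 0 0;0 0 0.03 0 0 0;0 0 0.03 0 0 0;0 0 0.03 0 0 0;0 0 0 0 0 0", jaw=0.6)

```text
t: 12.05
tcp_pos: [0.6432, -0.0456, 0.1467]
tcp_rot: [[0.007, 1.0, 0.007], [1.0, -0.007, -0.001], [-0.001, 0.007, -1.0]]
force: [0.3, -0.0, -0.7]
opening: 0.0546
finger_force: 0.0
```

Emit:
jog_arm(deltas="-0.01 -0.035 0.01 0 0 0;-0.01 -0.035 0.01 0 0 0;-0.01 -0.04 0.01 0 0 0;0 -0.04 0 0 0 0;0 -0.04 0 0 0 0;0 0 0 0 0 0")

```text
t: 12.65
tcp_pos: [0.6105, -0.2393, 0.1721]
tcp_rot: [[0.01, 1.0, 0.001], [1.0, -0.01, -0.001], [-0.001, 0.001, -1.0]]
force: [-0.0, 0.2, 0.5]
opening: 0.0545
finger_force: 0.0
```

Run:
```python
from h import *
s=r.state();print(s['tcp_pos'])
t=r.get_image('top');w=r.get_image('wrist');d=r.get_image('side')
o=np.zeros((590,800,3),np.uint8)
o[:300,:400]=cv2.resize(t[150:300,300:500],None,fx=2,fy=2);o[:300,400:]=cv2.resize(d[180:330,240:440],None,fx=2,fy=2)
o[300:550,:400]=cv2.resize(w,(400,250))
cv2.imwrite('pics/m1.png',o[:,:,::-1])
for x in weights('top',t,(310,165,470,260)): print(x,ray('top',x[1],.075).round(3) if x[1] is not None else '',ray('top',x[0],.03).round(3))
```

```text
[ 0.61051333 -0.2392638   0.17209261]
(array([338.2, 176.2]), array([339.1, 164.5]), [328, 169, 25, 16, 118], [328, 157, 24, 15, 140]) [ 0.657 -0.03   0.075] [ 0.631 -0.041  0.03 ]
(array([400.8, 194.6]), None, [393, 184, 15, 24, 81], [0, 0, 640, 400, 256000])  [ 0.665 -0.258  0.03 ]
(array([359.6, 207.9]), None, [345, 193, 29, 32, 233], [0, 0, 640, 400, 256000])  [ 0.563 -0.152  0.03 ]
(array([337.8, 226.8]), None, [322, 207, 38, 43, 399], [0, 0, 640, 400, 256000])  [ 0.473 -0.114  0.03 ]
(array([414.1, 219.4]), array([417.5, 216.4]), [406, 210, 19, 19, 195], [414, 213, 8, 8, 50]) [ 0.609 -0.334  0.075] [ 0.607 -0.332  0.03 ]
```

View pics/m1.png

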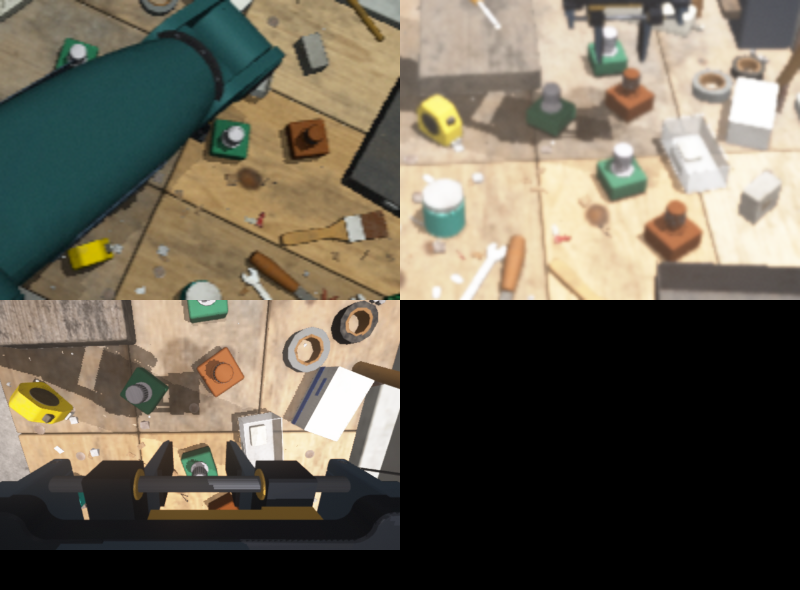

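All three stand upright, and the brown ones and bystanders look untouched. I'll check the slide distances.

Run:
```python
from h import *
print('W2 wrist',ray('wrist',(221,153),.075).round(3),'W2 side',ray('side',(315.7,224),.075).round(3),'W1 side',ray('side',(345,197.5),.075).round(3),'W1 top',ray('top',(338.8,175.5),.075).round(3))
for p in [(.589,-.044),(.469,-.185),(.545,-.334)]: print(proj('side',(*p,.075)).round(1))
side=cv2.imread('pics/m1.png')[:300,400:]
g=cv2.cvtColor(side,cv2.COLOR_BGR2HSV)
old=cv2.resize(cv2.imread('pics/side0.png')[180:330,240:440],None,fx=2,fy=2);go=cv2.cvtColor(old,cv2.COLOR_BGR2HSV)
for h in(go,g):
    N,L,S,C=cv2.connectedComponentsWithStats(cv2.inRange(h,(55,70,30),(85,255,255)))
    for i in range(1,N):
        if S[i,4]>500: u=C[i]/2+(240,180);print(u.round(1),S[i,4],ray('side',u,.02).round(3))
    print()
```

```text
W2 wrist [ 0.521 -0.184  0.075] W2 side [ 0.514 -0.189  0.075] W1 side [ 0.624 -0.054  0.075] W1 top [ 0.622 -0.045  0.075]
[334.6 196. ]
[301.4 223.6]
[329.8 255.3]
[262.8 290.9] 607 [ 0.348 -0.411  0.02 ]

[262.4 291.1] 770 [ 0.347 -0.412  0.02 ]
```

W2 slid about 5 cm and W3 6.4 cm, but W1 only about 3.4 cm because it tilted in the grip. I'll go back and slide W1 further, with a firm grip.

Emit:
jog_arm(deltas="0.004 0.038 -0.01 0 0 0;0.004 0.039 -0.01 0 0 0;0.004 0.039 -0.01 0 0 0;0 0.039 -0.01 0 0 0;0 0.039 0 0 0 0;0 0 0 0 0 0;0 0 0 0 0 0")

```text
t: 13.5
tcp_pos: [0.6223, -0.0397, 0.1322]
tcp_rot: [[0.004, 1.0, -0.0], [1.0, -0.004, -0.0], [-0.0, -0.0, -1.0]]
force: [-0.3, 0.4, -1.2]
opening: 0.0549
finger_force: 0.0
```

Run:
```python
from h import *
s=r.state();print(s['tcp_pos']);w=r.get_image('wrist')
x,y=proj('wrist',(.623,-.045,.075)).round().astype(int);print(x,y)
cv2.circle(w,(x,y),3,(255,0,0),-1);cv2.imwrite('pics/w2.png',w[100:350,150:500,::-1])
```

```text
[ 0.6223252  -0.03972185  0.13222984]
319 224
```

View pics/w2.png

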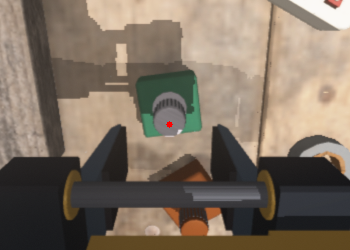

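The wrist crop shows the knob at crop (169,123), matching x = 0.623.

Emit:
jog_arm(deltas="0.001 -0.005 -0.03 0 0 0;0 0 -0.03 0 0 0;0 0 -0.02 0 0 0;0 0 -0.003 0 0 0;0 0 0 0 0 0")

```text
t: 14.05
tcp_pos: [0.6234, -0.047, 0.0493]
tcp_rot: [[0.008, 1.0, -0.001], [1.0, -0.008, 0.0], [0.0, -0.001, -1.0]]
force: [-0.1, -0.1, 0.2]
opening: 0.0545
finger_force: 0.0
```

Emit:
jog_arm(deltas="0 0 0 0 0 0;0 0 0 0 0 0;0 0 0 0 0 0;0 0 0.0004 0 0 0;0 0 0 0 0 0", jaw=0, force=45)

```text
t: 14.55
tcp_pos: [0.6233, -0.0463, 0.0501]
tcp_rot: [[0.007, 1.0, -0.0], [1.0, -0.007, -0.0], [-0.0, -0.0, -1.0]]
force: [-3.6, -1.0, 6.9]
opening: 0.0271
finger_force: 45.0
```

Emit:
jog_arm(deltas="0.004 0 0 0 0 0;0.004 0 0 0 0 0")

```text
t: 14.75
tcp_pos: [0.6269, -0.0461, 0.0506]
tcp_rot: [[0.006, 1.0, -0.012], [1.0, -0.006, 0.001], [0.001, -0.012, -1.0]]
force: [-44.8, 0.3, 59.0]
opening: 0.0271
finger_force: 46.2
```

Emit:
jog_arm(deltas="0.005 0 0.0003 0 0 0;0.005 0 0.0002 0 0 0;0.005 0 0 0 0 0")

```text
t: 15.05
tcp_pos: [0.6449, -0.0462, 0.0504]
tcp_rot: [[0.007, 1.0, -0.003], [1.0, -0.007, 0.0], [0.0, -0.003, -1.0]]
force: [-23.0, 0.9, 27.7]
opening: 0.0274
finger_force: 45.3
```

Emit:
jog_arm(deltas="0.005 0 0.0001 0 0 0;0.005 0 0 0 0 0;0.005 0 0 0 0 0")

```text
t: 15.35
tcp_pos: [0.6585, -0.0461, 0.0507]
tcp_rot: [[0.007, 1.0, -0.008], [1.0, -0.007, 0.001], [0.0, -0.008, -1.0]]
force: [-35.8, -0.4, 45.3]
opening: 0.0281
finger_force: 46.3
```

Weight 1 has now slid nearly 7 cm. Its drag ratio is about 0.8, weight 2's about 0.77 and weight 3's about 0.35, so weight 3 is the glazed one. I'll release and go to it.

Emit:
jog_arm(deltas="-0.003 0 0 0 0 0;0 0 0 0 0 0")

```text
t: 15.55
tcp_pos: [0.6581, -0.0463, 0.0503]
tcp_rot: [[0.007, 1.0, -0.0], [1.0, -0.007, 0.0], [0.0, -0.0, -1.0]]
force: [-4.3, 0.7, 1.8]
opening: 0.0275
finger_force: 44.5
```

Emit:
jog_arm(deltas="0 0 0 0 0 0;0 0 0 0 0 0;0 0 0.03 0 0 0;0 0 0.03 0 0 0;0 0 0.02 0 0 0;-0.01 -0.035 0 0 0 0;-0.01 -0.037 0 0 0 0;-0.01 -0.037 0 0 0 0", jaw=0.6)

```text
t: 16.35
tcp_pos: [0.6286, -0.1564, 0.1308]
tcp_rot: [[0.006, 1.0, 0.001], [1.0, -0.006, -0.0], [-0.0, 0.001, -1.0]]
force: [0.1, -0.3, -0.2]
opening: 0.0546
finger_force: 0.0
```

Emit:
jog_arm(deltas="-0.01 -0.037 0 0 0 0;-0.006 -0.037 0 0 0 0;0 -0.037 0 0 0 0;0 -0.037 0 0 0 0;0 -0.03 0 0 0 0;0 0 0 0 0 0;0 0 0 0 0 0")

```text
t: 17.05
tcp_pos: [0.6125, -0.3337, 0.1302]
tcp_rot: [[0.008, 1.0, 0.0], [1.0, -0.008, -0.0], [-0.0, 0.0, -1.0]]
force: [-0.1, 0.1, 0.3]
opening: 0.0548
finger_force: 0.0
```

Run:
```python
from h import *
s=r.state();print(s['tcp_pos']);t=r.get_image('top');d=r.get_image('side')
o=np.zeros((300,800,3),np.uint8)
o[:300,:400]=cv2.resize(t[150:300,300:500],None,fx=2,fy=2);o[:300,400:]=cv2.resize(d[180:330,240:440],None,fx=2,fy=2)
cv2.imwrite('pics/m2.png',o[:,:,::-1])
for x in weights('top',t,(310,150,470,260)): print(x,ray('top',x[1],.075).round(3) if x[1] is not None else '',ray('top',x[0],.03).round(3))
```

```text
[ 0.61251677 -0.33371225  0.13022111]
(array([342.2, 171.4]), array([343. , 166.7]), [332, 161, 21, 20, 186], [339, 163, 9, 8, 52]) [ 0.655 -0.045  0.075] [ 0.652 -0.046  0.03 ]
(array([339., 237.]), None, [333, 221, 13, 32, 117], [0, 0, 640, 400, 256000])  [ 0.444 -0.132  0.03 ]
(array([390.1, 232.7]), None, [379, 226, 26, 14, 88], [0, 0, 640, 400, 256000])  [ 0.531 -0.279  0.03 ]
```

View pics/m2.png

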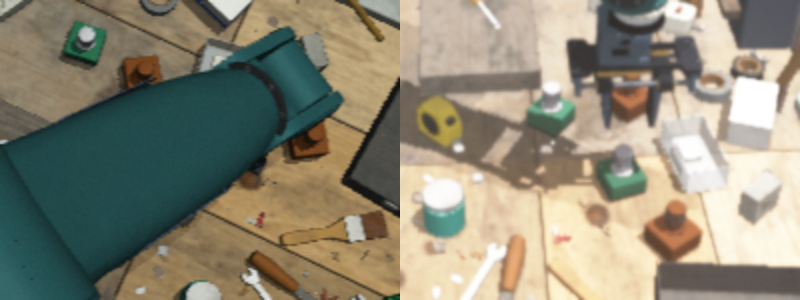

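The top view shows W1 standing at (0.655, -0.045), slid 6.6 cm. W2 is upright in the side view at (551,90), and the bystanders are unmoved. Now I'll grip the slippery weight.

Emit:
jog_arm(deltas="-0.003 -0.002 -0.03 0 0 0;0 0 -0.03 0 0 0;0 0 -0.02 0 0 0;0 0 -0.001 0 0 0;0 0 0 0 0 0")

```text
t: 17.65
tcp_pos: [0.6098, -0.3349, 0.0497]
tcp_rot: [[0.006, 1.0, -0.0], [1.0, -0.006, 0.0], [0.0, -0.0, -1.0]]
force: [0.9, -0.0, 0.4]
opening: 0.0548
finger_force: 0.0
```

Emit:
jog_arm(deltas="0 0 0 0 0 0;0 0 0 0 0 0;0 0 0 0 0 0;0 0 0 0 0 0;0 0 0.0004 0 0 0", jaw=0, force=45)

```text
t: 18.15
tcp_pos: [0.6097, -0.3355, 0.0501]
tcp_rot: [[0.007, 1.0, 0.001], [1.0, -0.007, -0.0], [-0.0, 0.001, -1.0]]
force: [1.1, -1.2, -2.9]
opening: 0.0272
finger_force: 45.0
```

Emit:
jog_arm(deltas="0.003 0 0 0 0 0;0.005 0 0 0 0 0")

```text
t: 18.35
tcp_pos: [0.617, -0.3354, 0.05]
tcp_rot: [[0.007, 1.0, -0.001], [1.0, -0.007, 0.0], [0.0, -0.001, -1.0]]
force: [-4.7, -0.6, 6.6]
opening: 0.0271
finger_force: 45.0
```

The drag is low again, about 5 N against 45 to 65 N for the other two, so I'll lift this one.

Emit:
jog_arm(deltas="0 0 0.01 0 0 0;0 0 0.03 0 0 0;0 0 0.03 0 0 0;0 0 0.03 0 0 0;0 0 0.03 0 0 0;0 0 0.03 0 0 0;0 0 0 0 0 0", force=60)

```text
t: 19.05
tcp_pos: [0.619, -0.3362, 0.2139]
tcp_rot: [[0.007, 1.0, 0.005], [1.0, -0.007, -0.003], [-0.003, 0.005, -1.0]]
force: [1.7, 0.0, -6.4]
opening: 0.0267
finger_force: 60.0
```

Emit:
jog_arm(deltas="0.004 0.025 0 0 0 0;0.004 0.035 0 0 0 0;0.004 0.04 0 0 0 0;0.004 0.04 0 0 0 0;0.004 0.04 0 0 0 0;0.004 0.04 0 0 0 0;0.004 0.04 0 0 0 0;0.004 0.04 0 0 0 0")

```text
t: 19.85
tcp_pos: [0.6483, -0.0336, 0.2076]
tcp_rot: [[0.007, 1.0, -0.002], [1.0, -0.007, 0.0], [0.0, -0.002, -1.0]]
force: [0.8, -0.4, -7.4]
opening: 0.0268
finger_force: 60.0
```

Emit:
jog_arm(deltas="0.004 0.04 0 0 0 0;0.004 0.04 0 0 0 0;0 0.04 0 0 0 0;0 0.04 0 0 0 0;0 0.04 0 0 0 0;0 0.04 0 0 0 0;0 0.04 0 0 0 0;0 0.03 0 0 0 0")

```text
t: 20.65
tcp_pos: [0.6561, 0.2766, 0.2073]
tcp_rot: [[0.006, 1.0, -0.002], [1.0, -0.006, -0.001], [-0.001, -0.002, -1.0]]
force: [-0.2, 0.2, -8.2]
opening: 0.0267
finger_force: 60.0
```

Emit:
jog_arm(deltas="0.002 0.037 0 0 0 0;0.002 0.036 0 0 0 0;0 0 0 0 0 0;0 0 0 0 0 0")

```text
t: 21.05
tcp_pos: [0.6603, 0.3478, 0.2072]
tcp_rot: [[0.006, 1.0, -0.003], [1.0, -0.006, -0.001], [-0.001, -0.003, -1.0]]
force: [-0.0, 0.6, -6.1]
opening: 0.0268
finger_force: 60.0
```

Run:
```python
from h import *
s=r.state();print(s['tcp_pos']);d=r.get_image('side');w=r.get_image('wrist')
o=np.zeros((320,800,3),np.uint8)
o[:300,:400]=cv2.resize(d[60:210,260:460],None,fx=2,fy=2);o[:250,400:]=cv2.resize(w,(400,250))
cv2.imwrite('pics/m3.png',o[:,:,::-1])
```

```text
[0.66026679 0.34783862 0.20721991]
```

View pics/m3.png

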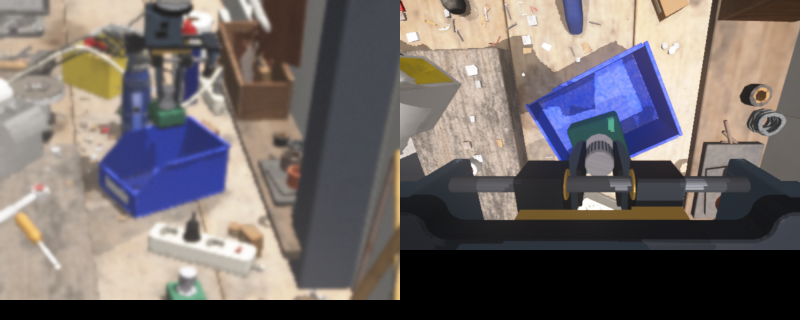

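The view shows the weight hanging upright over the bin, with nothing near the gripper body. I'll lower it.

Emit:
jog_arm(deltas="0 0.002 -0.03 0 0 0;0 0 -0.03 0 0 0;0 0 -0.03 0 0 0;0 0 -0.03 0 0 0;0 0 -0.02 0 0 0;0 0 0 0 0 0")

```text
t: 21.75
tcp_pos: [0.6598, 0.348, 0.0665]
tcp_rot: [[0.008, 1.0, -0.004], [1.0, -0.008, -0.002], [-0.002, -0.004, -1.0]]
force: [-1.3, -0.3, -7.3]
opening: 0.0268
finger_force: 60.0
```

Emit:
jog_arm(deltas="0 0 -0.006 0 0 0;0 0 -0.004 0 0 0;0 0 -0.002 0 0 0;0 0 0 0 0 0;0 0 0 0 0 0")

```text
t: 22.25
tcp_pos: [0.6617, 0.3498, 0.0583]
tcp_rot: [[0.007, 1.0, 0.001], [1.0, -0.007, 0.0], [0.0, 0.001, -1.0]]
force: [-0.3, 0.4, -7.5]
opening: 0.0269
finger_force: 60.0
```

Emit:
jog_arm(deltas="0 0 -0.002 0 0 0;0 0 -0.002 0 0 0;0 0 0 0 0 0")

```text
t: 22.55
tcp_pos: [0.6613, 0.3496, 0.0533]
tcp_rot: [[0.007, 1.0, -0.0], [1.0, -0.007, -0.0], [-0.0, -0.0, -1.0]]
force: [-0.6, -0.1, -6.1]
opening: 0.027
finger_force: 60.0
```

Emit:
jog_arm(deltas="0 0 -0.0007 0 0 0;0 0 0 0 0 0")

```text
t: 22.75
tcp_pos: [0.6616, 0.3497, 0.0531]
tcp_rot: [[0.007, 1.0, 0.0], [1.0, -0.007, 0.0], [0.0, 0.0, -1.0]]
force: [-0.7, 0.4, -7.8]
opening: 0.0272
finger_force: 60.0
```

Near the floor now. One more small step down, then release and retreat.

Emit:
jog_arm(deltas="0 0 -0.0007 0 0 0;0 0 0 0 0 0")

```text
t: 22.95
tcp_pos: [0.6617, 0.3499, 0.0529]
tcp_rot: [[0.007, 1.0, 0.0], [1.0, -0.007, 0.0], [0.0, 0.0, -1.0]]
force: [-2.9, -0.0, 1.1]
opening: 0.0272
finger_force: 60.0
```

Emit:
jog_arm(deltas="0 0 0 0 0 0;0 0 0 0 0 0;0 0 0 0 0 0;0 0 0.02 0 0 0;0 0 0.03 0 0 0;0 0 0.04 0 0 0;0 0 0.04 0 0 0;0 0 0.03 0 0 0", jaw=0.6)

```text
t: 23.75
tcp_pos: [0.6622, 0.35, 0.217]
tcp_rot: [[0.007, 1.0, 0.003], [1.0, -0.007, 0.001], [0.001, 0.003, -1.0]]
force: [-0.1, 0.1, -0.7]
opening: 0.0547
finger_force: 0.0
```

Emit:
jog_arm(deltas="-0.03 -0.02 0.02 0 0 0;-0.03 -0.03 0.01 0 0 0;-0.03 -0.03 0 0 0 0;-0.03 -0.03 0 0 0 0;0 0 0 0 0 0;0 0 0 0 0 0")

```text
t: 24.35
tcp_pos: [0.5417, 0.2395, 0.2441]
tcp_rot: [[0.008, 1.0, 0.002], [1.0, -0.008, 0.001], [0.001, 0.002, -1.0]]
force: [0.7, 0.5, 0.5]
opening: 0.055
finger_force: 0.0
```

Run:
```python
from h import *
s=r.state();print(s['tcp_pos'],s['force']);d=r.get_image('side');t=r.get_image('top')
o=np.zeros((600,800,3),np.uint8)
o[:600,:400]=cv2.resize(d[90:290,250:450],None,fx=2,fy=3);o[:,400:]=cv2.resize(t[70:270,200:440],(400,600))
cv2.imwrite('pics/m4.png',o[:,:,::-1])
for x in weights('top',t,(200,70,470,260)): print(x,ray('top',x[1],.075).round(3) if x[1] is not None else '')
```

```text
[0.54172114 0.23947558 0.24412533] [0.65878623 0.52326097 0.47769908]
(array([229.8, 130.4]), None, [221, 119, 20, 25, 96], [0, 0, 640, 400, 256000]) 
(array([342.1, 171.2]), array([342.9, 166.7]), [332, 161, 21, 20, 185], [339, 163, 9, 8, 51]) [ 0.655 -0.045  0.075]
(array([216.5, 185.4]), None, [208, 177, 19, 19, 101], [0, 0, 640, 400, 256000]) 
(array([362.3, 225.5]), array([363.8, 222.7]), [352, 214, 22, 23, 215], [360, 219, 9, 8, 54]) [ 0.514 -0.186  0.075]
```

View pics/m4.png

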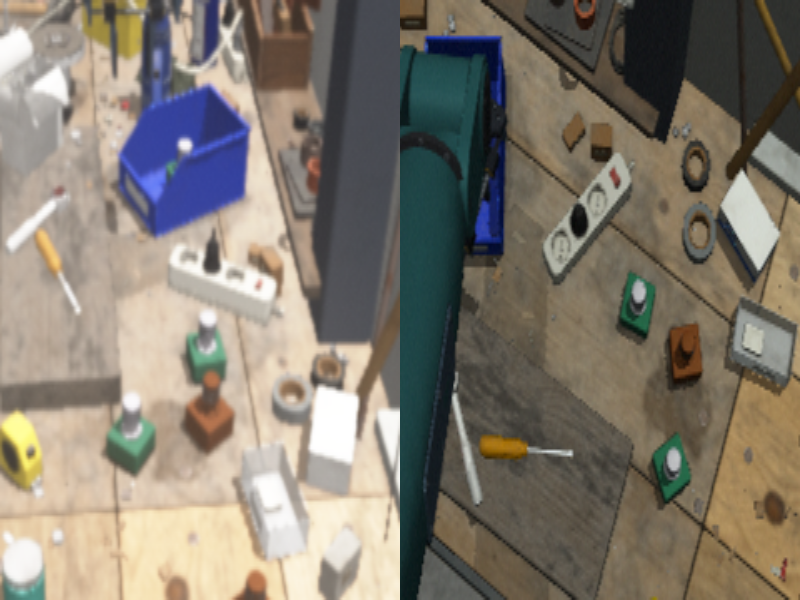

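The side view shows the weight upright inside the bin at about (183,150). Both grippers stand on the bench, with W1 at (0.655,-0.045) and W2 at (0.514,-0.186). W2 has only slid about 4.5 cm, so I'll give it another 2 cm to make a full 5 cm.

Emit:
jog_arm(deltas="-0.003 -0.045 0 0 0 0;-0.003 -0.045 0 0 0 0;-0.003 -0.045 0 0 0 0;-0.003 -0.045 0 0 0 0;-0.003 -0.045 0 0 0 0;-0.003 -0.045 0 0 0 0;-0.003 -0.045 0 0 0 0;-0.003 -0.045 0 0 0 0")

```text
t: 25.25
tcp_pos: [0.5183, -0.1221, 0.2428]
tcp_rot: [[0.006, 1.0, 0.001], [1.0, -0.006, -0.0], [-0.0, 0.001, -1.0]]
force: [-0.3, 0.4, 0.0]
opening: 0.0547
finger_force: 0.0
```

Emit:
jog_arm(deltas="-0.004 -0.04 -0.03 0 0 0;0 -0.025 -0.03 0 0 0;0 0 -0.03 0 0 0;0 0 -0.02 0 0 0;0 0 0 0 0 0;0 0 0 0 0 0")

```text
t: 25.85
tcp_pos: [0.5144, -0.1852, 0.1328]
tcp_rot: [[0.007, 1.0, -0.0], [1.0, -0.007, 0.0], [0.0, -0.0, -1.0]]
force: [-0.5, 0.1, 0.5]
opening: 0.0545
finger_force: 0.0
```

Emit:
jog_arm(deltas="0 0 -0.03 0 0 0;0 0 -0.03 0 0 0;0 0 -0.02 0 0 0;0 0 -0.003 0 0 0;0 0 0 0 0 0")

```text
t: 26.35
tcp_pos: [0.5144, -0.1853, 0.0504]
tcp_rot: [[0.007, 1.0, 0.001], [1.0, -0.007, -0.0], [-0.0, 0.001, -1.0]]
force: [0.3, -0.1, 0.0]
opening: 0.0548
finger_force: 0.0
```

Emit:
jog_arm(deltas="0 0 0 0 0 0;0 0 0 0 0 0;0 0 0 0 0 0;0 0 0.0004 0 0 0;0 0 0 0 0 0", jaw=0, force=45)

```text
t: 26.85
tcp_pos: [0.514, -0.1854, 0.0503]
tcp_rot: [[0.007, 1.0, 0.001], [1.0, -0.007, -0.0], [-0.0, 0.001, -1.0]]
force: [0.9, -0.1, 4.6]
opening: 0.0276
finger_force: 45.0
```

Emit:
jog_arm(deltas="0.004 0 0 0 0 0;0.004 0 0 0 0 0")

```text
t: 27.05
tcp_pos: [0.5168, -0.1848, 0.0506]
tcp_rot: [[0.005, 1.0, -0.012], [1.0, -0.005, 0.002], [0.002, -0.012, -1.0]]
force: [-52.5, -6.5, 69.4]
opening: 0.0268
finger_force: 45.8
```

Emit:
jog_arm(deltas="0.005 0 0.0003 0 0 0;0.005 0 0.0002 0 0 0;0.005 0 0 0 0 0")

```text
t: 27.35
tcp_pos: [0.53, -0.1845, 0.0509]
tcp_rot: [[0.006, 1.0, -0.015], [1.0, -0.006, 0.003], [0.003, -0.015, -1.0]]
force: [-42.2, -3.2, 60.3]
opening: 0.0305
finger_force: 45.0
```

Emit:
jog_arm(deltas="-0.003 0 0 0 0 0;0 0 0 0 0 0")

```text
t: 27.55
tcp_pos: [0.5327, -0.1852, 0.0505]
tcp_rot: [[0.007, 1.0, -0.001], [1.0, -0.007, 0.0], [0.0, -0.001, -1.0]]
force: [-6.1, -1.4, 6.5]
opening: 0.0301
finger_force: 45.0
```

Emit:
jog_arm(deltas="0 0 0 0 0 0;0 0 0 0 0 0;0 0 0 0 0 0;0 0 0.03 0 0 0;0 0 0.04 0 0 0;0 0 0.04 0 0 0;0 0.04 0.02 0 0 0;0 0.04 0.01 0 0 0", jaw=0.6)

```text
t: 28.35
tcp_pos: [0.535, -0.105, 0.1931]
tcp_rot: [[0.009, 1.0, 0.004], [1.0, -0.009, -0.001], [-0.001, 0.004, -1.0]]
force: [0.1, -0.1, -0.3]
opening: 0.0547
finger_force: 0.0
```

Emit:
jog_arm(deltas="0 0.04 0 0 0 0;0 0.04 0 0 0 0;0 0.04 0 0 0 0;0 0.04 0 0 0 0;0 0.04 0 0 0 0;0 0 0 0 0 0;0 0 0 0 0 0")

```text
t: 29.05
tcp_pos: [0.5338, 0.0955, 0.1905]
tcp_rot: [[0.005, 1.0, 0.001], [1.0, -0.005, 0.0], [0.0, 0.001, -1.0]]
force: [0.6, -0.0, 0.4]
opening: 0.0547
finger_force: 0.0
```

Run:
```python
from h import *
s=r.state();print(s['t'],s['tcp_pos'],s['force']);t=r.get_image('top')
for x in weights('top',t,(200,70,470,260)): print(x,ray('top',x[1],.075).round(3) if x[1] is not None else '')
```

```text
29.05 [0.53376533 0.09550365 0.19047665] [ 0.59337473 -0.02215436  0.44203163]
(array([241.6, 122.5]), array([238.4, 116. ]), [232, 113, 19, 17, 160], [235, 113, 8, 7, 43]) [0.663 0.351 0.075]
(array([342. , 171.3]), array([342.9, 166.7]), [332, 161, 21, 20, 187], [339, 163, 9, 8, 51]) [ 0.655 -0.045  0.075]
(array([229.6, 207. ]), array([206.7, 179.3]), [200, 176, 58, 62, 531], [206, 179, 2, 2, 3]) [0.42  0.341 0.075]
(array([224.6, 202. ]), None, [210, 193, 24, 18, 83], [0, 0, 640, 400, 256000]) 
(array([254.7, 215.6]), None, [247, 205, 16, 26, 95], [0, 0, 640, 400, 256000]) 
(array([363.2, 223.5]), array([364.7, 220.5]), [353, 212, 22, 23, 217], [361, 217, 9, 8, 55]) [ 0.522 -0.186  0.075]
```

W2 has now slid 5.3 cm and W1 6.6 cm, both upright on the bench. The glazed weight's knob is at (0.663, 0.351), at the bin's centre. I'm handing in.

```bash
python3 -c "
from station import r
print(r.finish_job())"
```

```text
the job is handed in; nothing more can be done
None
```

The job is handed in at about 29 s, with no verdict returned: the weight that slid easily (about 5 N drag, against 15–66 N for the other two) stands upright in the blue bin, the two that grip stand on the bench after sliding 5.3 and 6.6 cm, and the tape measure, tin and clear box were still in place when last viewed.

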